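# Index the hub-drilling jig to its next station and lock it

### The arm

A 6-joint arm with a two-finger parallel gripper is mounted at the origin on the work surface. World frame = base frame: x ahead of the robot, y to its left, z up, the work surface at z = 0. Lengths are in m, angles in rad, forces in N, time in s.
With the tool pointing down it reaches from about 0.425 to 0.95 m from the base axis. Payload 3.5 kg.
Tool frame: the origin (TCP) lies midway between the tips of the shut fingers; the grasp point (between the pads) lies 19 mm behind it; z points along the fingers, y is the line along which they close (so a half turn about z gives the same grasp; the last joint's range is limited). The gripper opens to 85 mm and grips with 20 to 120 N. Pads are 22 mm wide; open, the fingers measure 114 mm over their backs; the gripper's body (76 mm by 85 mm) begins 54 mm behind the grasp point. The pads swing forward as they close: fully open they stand 13 mm farther back than shut.
Start: joints at [1.075, 0.286, 1.577, -0, 1.279, -0.15], TCP at [0.229, 0.635, 0.231] pointing down, gripper open.
Joint ranges: [-2.77, 2.77], [-0.9, 2.22], [0.21, 2.48], [-1.53, 4.67], [0.24, 2.81], [-2.84, 2.84]. Speed limits (rad/s): [2.79, 2.79, 3.14, 3.14, 3.14, 3.14].

### API

Orientations are given as a unit quaternion [w, x, y, z].
In Python, from station import monitor, viewer, sign_off gives the robot as it stands.
- The arm moves only by the tool carry_out, never from a script. Its argument "steps" is a list of rows, each an object of numbers: "hand": the closure, from -1 (fully open) to 1 (shut); "x", "y", "z": the shift along the tool's x, y, z in mm; "twist": the turn about the tool's z in rad. In form: [{"hand": .., "x": .., "y": .., "z": .., "twist": ..}, ...]. A call has 1 to 10 rows; each row shifts and turns the commanded pose from where the row before left it, along the tool's axes as they then stand; what a row does not reach is not made up. A row lasts 1/8 s, in which the tool goes at most 62.5 mm and 10.7 degrees, less where a joint would pass 70% of its speed; a pose out of reach is approached as far as the arm can. A call with a gripper value outside its range is refused whole. The fingers move at their own pace and stop on an object; the grip force is fixed at half the most. Time passes only in rows, so rows that do not move let the fingers close. It gives the time, the measured TCP pose, the force, the opening and the grip force at its end, in the units of the state.
- monitor.get_state(): the state, without advancing time (a new reading comes with each control period).
- viewer.read_camera(name): name is "side" or "top"; returns a dict with "image" (480x640x3 uint8, blue, green, red), "intrinsics" (3x3 intrinsics, pixels), "rvec" (rotation vector, rad) and "tvec" (3), from world to camera coordinates, as OpenCV has them. Camera axes: x right, y down, z forward; pixel columns grow to the right and rows downward; lengths in m; the calibration is good to about 2 mm. A picture is of the moment at which its call begins. There is no depth.
- sign_off(): hands the job in; it is judged then, once.
The state is a dict: "clock": time; "joint_pos": joint angles; "joint_vel": joint speeds; "effort": joint torques, N m; "ee_pos": TCP position; "tcp_rot": TCP orientation; "ft_force": force on the tool from outside, world axes, zero at the start; "torque": the same for the moment, N m; "opening": finger opening in m; "grasp_force": force on a finger pad.
Only numpy, scipy, OpenCV 4.12 (cv2) and the standard library are available. Lean on these libraries where they do the work, as an engineer would, in place of code of your own. Each camera call takes 0.05 s, during which the arm holds its last target. There are 200 camera calls.

### The job

Get the drilling jig ready for the next dowel hole: slowly turn its black bar knob clockwise until you feel the spring ball under the cover drop into the next slot, and let go so that it settles there. Then gently press the lock pin beside it fully down, so that the blank can no longer turn, and leave the things lying around the jig where they are.

Things in the scene. Friction and masses are not known exactly. Their poses are not given: they have to be found in the camera images.
- jig: Jig for drilling dowel holes into the rim of wooden hubs, fixed: plywood board 300 x 260 x 18 mm, round grey housing 204 mm across, cover at z = 60 mm. Above it turn a steel faceplate, a plain pine blank (90 mm across, 68 to 92 mm high) and the black bar knob that clamps it. Lock pin at the jig's +x, ball screw at -x, guide block at +y. Origin: on the turning axis at bench level; z up.
- knob_grip (a point): Centre of the black bar knob, on the turning axis, 118 mm above the jig's origin. Bar: 60 mm long (its own x), 14 mm wide (its own y), 34 mm tall, from 97 to 131 mm up; pinch it across its width. Under it a washer 28 mm across, top at 95 mm. This frame turns with the knob. Knob, faceplate, blank and a slotted disc hidden in the housing turn as one.
- rotor (a joint): Angle the knob and blank have been turned clockwise seen from above, rad; 0 at the start, negative anticlockwise. The ball starts between two slots of the hidden disc; the next slot lies 0.4 to 1.25 rad clockwise, where exactly is not known and nothing outside shows it. The slot after that is 1.57 rad further. Even drag of about 0.15 to 0.2 N m while turning slowly.
- ball_screw (a point): Top of the short steel screw body, 20 mm across, at the jig's -x, 80 mm from the axis, 79 mm high; the spring ball is inside it. Within 0.06 rad before a slot the ball falls in: the turning torque dips and changes sign (the disc pulls itself on, by 0.2 to 0.4 N m), then past the slot rises to about 0.9 N m. Let go within 0.03 rad of a slot, the knob settles in it by itself.
- lock (a joint): How far the lock pin is pressed down, m: 0 up (start), 0.012 fully down, on a rubber washer that gives 1 mm. It slides stiffly (about 3 N) and stays where it is left. It goes down fully only when the ball sits in a slot, as the pin then enters another slot of the disc; otherwise the disc stops it after 3 to 4 mm and pressing harder does not help.
- lock_pin: The lock pin with its black round head, 26 mm across and 12 mm tall, pressed straight down; it moves with the pin. Origin: on the pin's axis, 106 mm below the top of the head (at bench level when the pin is up).
- lock_top (a point): Centre of the top face of the lock pin's head: 80 mm from the turning axis along the jig's x, 106 mm above the jig's origin when up, 94 mm when fully down. The bush below the head is 80 mm high.
- guide_top (a point): Centre of the top of the fixed aluminium drill guide block, 30 x 32 mm, 94 mm high, at the jig's +y, 52 to 84 mm from the axis; not to be used, only kept clear of.
- spare_blank: Loose bystander: a spare pine blank, a disc 90 mm across and 24 mm thick, lying beside the jig. Origin at the centre of its underside.
- try_square: Loose bystander: a joiner's try square lying flat, stock 115 mm, blade 150 mm. Origin under the middle of the stock.
- glue: Loose bystander: a white glue bottle 52 mm across and 150 mm tall, standing. Origin at the centre of its underside.
- pencil: Loose bystander: a flat carpenter's pencil 175 x 15 x 8 mm, lying beside the jig. Origin at the centre of its underside.

How it is judged:
On the way:
1. the knob has been turned clockwise, out of its starting place (value of joint rotor above 0.3 rad), for 0.1 s.
At the end, for the whole second after the job is handed in: The blank stands still at the next station clockwise (0.3 to 1.4 rad from the start) and the lock pin is down by more than 10 of its 12 mm, which is possible only in a slot (value of joint lock above 0.01 m and value of joint rotor between 0.3 and 1.4 rad and velocity of joint rotor between -0.05 and 0.05 rad/s); the robot touches nothing.
It fails at once if the knob is turned past the next station (more than 1.7 rad) or back to the one before (0.25 rad anticlockwise) (value of joint rotor above 1.7 rad or value of joint rotor below -0.25 rad).
It fails at once if the knob is spun (faster than 3 rad/s) (velocity of joint rotor above 3 rad/s or velocity of joint rotor below -3 rad/s).
It fails at once if the lock pin is pushed with more than 35 N (contact force between lock_pin and the arm above 35 N or contact force between lock_pin and the fingers above 35 N).
It fails at once if a bystander is moved by more than 15 mm (distance of any of spare_blank, try_square, glue, pencil from where it was at the start of the episode above 0.015 m).
It also fails if it takes over 67 s, if anything falls off the work surface, if the arm or the gripper's body presses on something with over 40 N, if the wrist force passes 120 N, or if a joint passes its speed limit or range.

## Working session

There is one attempt and no reset: what is moved stays moved. The work goes in short steps, Python scripts to look and compute and a tool call to move; the robot and the scene stay as the last step left them, time stands still between calls to the robot, and variables do not carry over. Pictures are saved under pics/ and viewed, at most 10 in all, crops included, and the job is handed in when it is done.

Besides the shell and the picture viewer there is one more tool, called as name(argument=value, ...), one argument or row to a line, values as JSON. carry_out: Moves the arm, as the interface text tells. Its arguments: {"type":"object","properties":{"steps":{"type":"array"}},"required":["steps"]}

```bash
mkdir -p pics; cat > h.py <<'E'
import numpy as np, cv2
from station import monitor, viewer, sign_off
def cam(n):
    c=viewer.read_camera(n); c['R']=cv2.Rodrigues(np.array(c['rvec'],float))[0]; c['t']=np.array(c['tvec'],float).ravel(); c['K']=np.array(c['intrinsics'],float); return c
def ray(c,u,v,z):
    d=c['R'].T@np.linalg.inv(c['K'])@np.array([u,v,1.]); o=-c['R'].T@c['t']; return o+d*(z-o[2])/d[2]
def proj(c,p):
    q=c['K']@(c['R']@np.array(p)+c['t']); return q[:2]/q[2]
E
python3 - <<'E'
from h import *
for n in('top','side'):
    c=cam(n); cv2.imwrite(f'pics/{n}0.png',c['image']); print(n,-c['R'].T@c['t'],c['K'].round(1).tolist())
    np.savez(f'{n}.npz',**{k:c[k] for k in('R','t','K','image')})
s=monitor.get_state(); print(s)
E
```

```text
top [0.3284499  0.04591709 1.05228597] [[476.4, 0.0, 311.5], [0.0, 476.4, 237.9], [0.0, 0.0, 1.0]]
side [0.25528737 0.64624546 0.88221721] [[606.1, 0.0, 322.2], [0.0, 606.1, 239.5], [0.0, 0.0, 1.0]]
{'clock': 0.1, 'joint_pos': array([ 1.07499248e+00,  2.87123102e-01,  1.57805144e+00,  3.84864318e-05,
        1.27857258e+00, -1.49990265e-01]), 'joint_vel': array([ 1.48911892e-04,  3.65380779e-05, -3.44538482e-03, -2.06417195e-03,
        1.14256534e-03,  1.23908922e-03]), 'effort': array([ 8.70448421e-04, -4.07297802e+01, -2.93697864e+01, -1.18123648e-04,
        3.46448025e-03,  2.33107920e-05]), 'ee_pos': array([0.22847077, 0.6345267 , 0.23004351]), 'tcp_rot': array([-3.59292426e-04,  1.72051901e-01,  9.85087297e-01, -1.01571806e-03]), 'ft_force': array([-0.28691895,  0.10020051,  0.00297983]), 'torque': array([-0.06767889,  0.04755227, -0.05121468]), 'grasp_force': 0.0, 'opening': 0.08520057175442584}
```

View pics/top0.png

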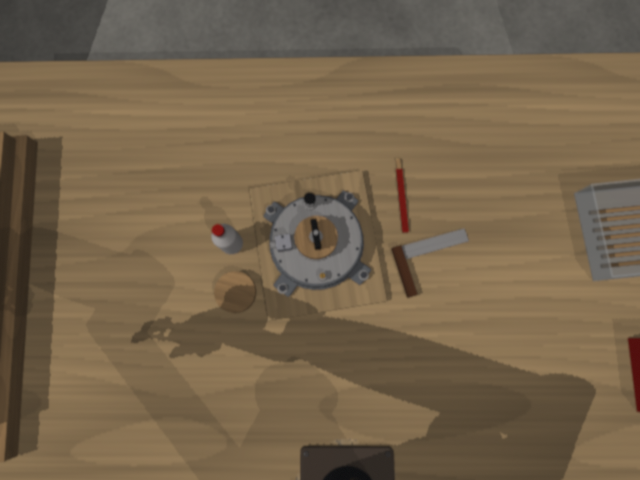

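View pics/side0.png

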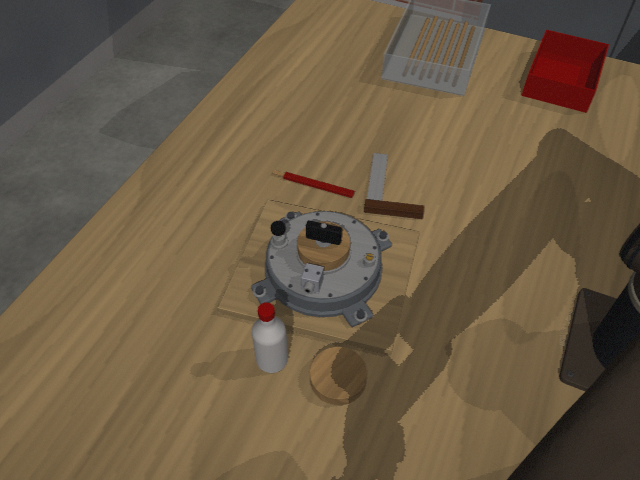

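The top view shows the housing near (316,240), the black knob at (316,234), the lock head at (310,198), the guide block at (281,242) and the glue at (225,237). The side view shows the knob at (324,232), the lock head at (278,229) and the glue bottle at (270,340). Next I'll measure the dark blobs.

```bash
python3 - <<'E'
from h import *
def blobs(n,x0,y0,x1,y1,th):
    c=dict(np.load(f'{n}.npz')); im=c['image']; m=np.zeros(im.shape[:2],np.uint8)
    m[y0:y1,x0:x1]=(im[y0:y1,x0:x1].max(2)<th)*255
    k,l,st,ce=cv2.connectedComponentsWithStats(m)
    for i in range(1,k):
        if st[i,4]>25:
            p=cv2.findContours((l==i).astype(np.uint8),0,1)[0][0]
            print(n,st[i].tolist(),ce[i].round(1),cv2.minAreaRect(p))
    return c
t=blobs('top',295,185,340,262,45); s=blobs('side',262,212,350,252,40)
for u,v,z in((316,234,.131),(310,198.5,.106),(316,240,.06)): print(ray(t,u,v,z))
for u,v,z in((324,226,.131),(278,227,.106)): print(ray(s,u,v,z))
big=np.vstack([cv2.resize(t['image'][165:310,240:395],None,fx=3.8,fy=3.8,interpolation=2)[:, :589]])
b2=cv2.resize(s['image'][195:325,215:425],None,fx=3.8,fy=3.8,interpolation=2)
cv2.imwrite('pics/tz.png',big); cv2.imwrite('pics/sz.png',b2)
E
```

```text
top [304, 193, 11, 11, 85] [309.5 198.1] ((309.6999816894531, 198.09999084472656), (10.28591251373291, 9.391485214233398), 26.56505012512207)
top [311, 220, 7, 10, 48] [313.9 224.3] ((313.8461608886719, 224.2307586669922), (9.021342277526855, 5.099019527435303), 78.69007110595703)
top [314, 235, 7, 14, 70] [316.9 241.9] ((316.9594421386719, 241.7567596435547), (12.987520217895508, 5.260767459869385), 80.53767395019531)
side [271, 221, 14, 15, 173] [277.7 227.8] ((277.5, 228.0), (14.0, 13.0), 90.0)
side [306, 221, 36, 24, 599] [323.3 232.5] ((323.04058837890625, 232.31317138671875), (36.835304260253906, 17.84408950805664), 12.264772415161133)
[0.51645836 0.05936059 0.131     ]
[0.59620162 0.0718546  0.106     ]
[0.51796115 0.06043499 0.06      ]
[0.51790242 0.06107896 0.131     ]
[0.59591136 0.07605035 0.106     ]
```

View pics/tz.png

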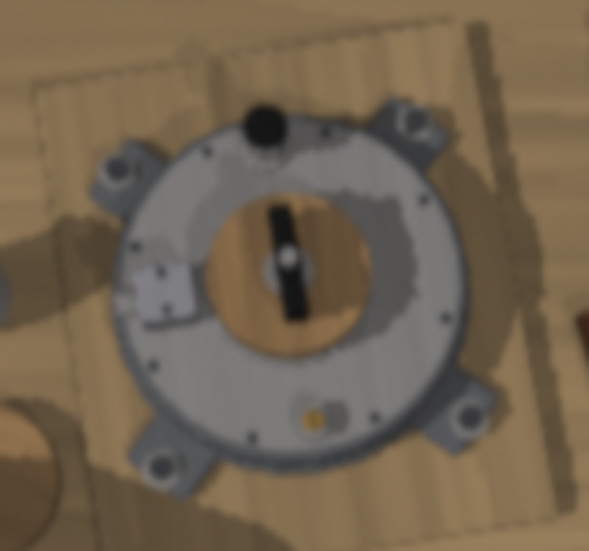

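View pics/sz.png

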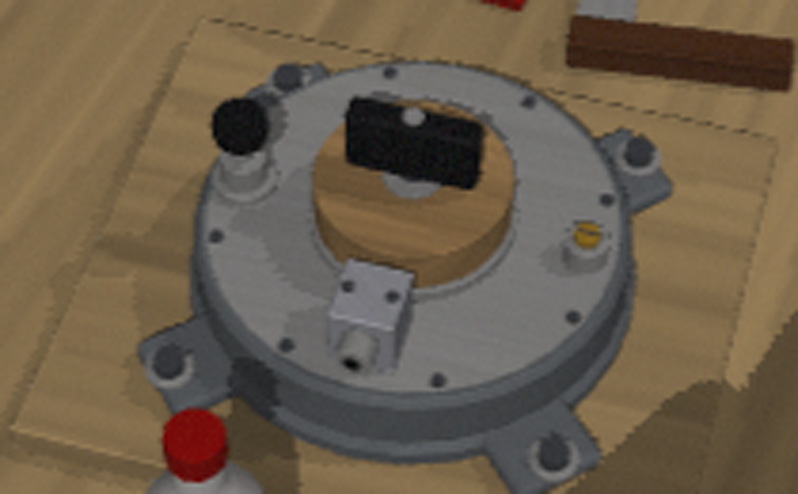

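The crops show the stud on the knob axis at crop (289,256), which is full-image (316.0,232.4). The lock head is at (309.7,198.4) and the ball screw at (322.9,275.5). In the side crop the knob, lock head and screw are all unobstructed.

```bash
python3 - <<'E'
from h import *
t=dict(np.load('top.npz')); s=dict(np.load('side.npz'))
T=lambda u,v,z: ray(t,240+u/3.8-.37,165+v/3.8-.37,z)
S=lambda u,v,z: ray(s,215+u/3.8-.37,195+v/3.8-.37,z)
L=ray(t,309.6,198.1,.106);B=T(315,420,.079);print('top L,B',L,B,'mid',(L+B)/2,'dist',np.linalg.norm((L-B)[:2]),'yaw',np.arctan2(*(L-B)[[1,0]]))
L2=S(239,124,.103);B2=S(587,235,.079);print('side',L2,B2,(L2+B2)/2,np.linalg.norm((L2-B2)[:2]),np.arctan2(*(L2-B2)[[1,0]]))
a=T(281,205,.131);b=T(296,319,.131);print('knob',a,b,np.linalg.norm(a-b),np.arctan2(*(a-b)[[1,0]]),(a+b)/2)
# side: top edge of the bar's two ends (near face)
a=S(347,98,.131);b=S(482,123,.131);print('knob side',a,b,np.linalg.norm(a-b),np.arctan2(*(a-b)[[1,0]]),(a+b)/2)
# cover circle / washer / blank
hs=T(287,293-2,.06);print('housing top-view',hs)
bl=T(288,273,.092);print('blank',bl)
from scipy.spatial.transform import Rotation as Ro
st=monitor.get_state();q=st['tcp_rot'];R=Ro.from_quat(np.r_[q[1:],q[0]]).as_matrix();print(R.round(4).tolist())
E
```

```text
top L,B [0.59706105 0.07267785 0.106     ] [0.44088598 0.04699772 0.079     ] mid [0.51897351 0.05983779 0.0925    ] dist 0.1582723079938951 yaw 0.16297332107408435
side [0.59768954 0.07469802 0.103     ] [0.43975863 0.04987797 0.079     ] [0.51872408 0.06228799 0.091     ] 0.15986934483430615 0.15588261275070597
knob [0.54775853 0.06408161 0.131     ] [0.48725149 0.05645514 0.131     ] 0.0609857747199564 0.1253815709717755 [0.51750501 0.06026838 0.131     ]
knob side [0.54981196 0.06255744 0.131     ] [0.49120371 0.05109369 0.131     ] 0.05971888626933133 0.19316085330472135 [0.52050784 0.05682557 0.131     ]
housing top-view [0.51536254 0.06223127 0.06      ]
blank [0.51923878 0.0611383  0.092     ]
[[-0.9408, 0.339, -0.0011], [0.339, 0.9408, -0.0019], [0.0004, -0.0021, -1.0]]
```

carry_out(
  steps=[
    {"hand": -1,"x": -29,"y": -27.5,"z": 0,"twist": 0},
    {"hand": -1,"x": -29,"y": -27.5,"z": 0,"twist": 0},
    {"hand": -1,"x": -29,"y": -27.5,"z": 0,"twist": 0},
    {"hand": -1,"x": -29,"y": -27.5,"z": 0,"twist": 0},
    {"hand": -1,"x": -29,"y": -27.5,"z": 0,"twist": 0},
    {"hand": -1,"x": -29,"y": -27.5,"z": 0,"twist": 0},
    {"hand": -1,"x": -29,"y": -27.5,"z": 0,"twist": 0},
    {"hand": -1,"x": -29,"y": -27.5,"z": 0,"twist": 0},
  ],
)

```text
clock: 1.1
ee_pos: [0.3726, 0.3481, 0.2308]
tcp_rot: [-0.0, 0.172, 0.985, -0.0]
ft_force: [0.6, 1.0, 0.1]
opening: 0.0855
grasp_force: 0.0
```

carry_out(
  steps=[
    {"hand": -1,"x": -29,"y": -27.5,"z": 0,"twist": 0},
    {"hand": -1,"x": -29,"y": -27.5,"z": 0,"twist": 0},
    {"hand": -1,"x": -29,"y": -27.5,"z": 0,"twist": 0},
    {"hand": -1,"x": -29,"y": -27.5,"z": 0,"twist": 0},
    {"hand": -1,"x": -29,"y": -27.5,"z": 0,"twist": 0},
    {"hand": -1,"x": -29,"y": -27.5,"z": 0,"twist": 0},
    {"hand": -1,"x": -29,"y": -27.5,"z": 0,"twist": 0},
    {"hand": -1,"x": -29,"y": -27.5,"z": 0,"twist": 0},
  ],
)

```text
clock: 2.1
ee_pos: [0.5163, 0.0626, 0.2308]
tcp_rot: [-0.0, 0.172, 0.985, -0.0]
ft_force: [0.9, -0.2, 0.7]
opening: 0.0853
grasp_force: 0.0
```

carry_out(
  steps=[
    {"hand": -1,"x": 0,"y": 0,"z": 0,"twist": -0.126},
    {"hand": -1,"x": 0,"y": 0,"z": 0,"twist": -0.126},
    {"hand": -1,"x": 0,"y": 0,"z": 0,"twist": -0.126},
    {"hand": -1,"x": 0,"y": 0,"z": 0,"twist": -0.126},
    {"hand": -1,"x": 0,"y": 0,"z": 0,"twist": 0},
    {"hand": -1,"x": 0,"y": 0,"z": 0,"twist": 0},
  ],
)

```text
clock: 2.85
ee_pos: [0.516, 0.0639, 0.2311]
tcp_rot: [-0.0, -0.078, 0.997, 0.0]
ft_force: [0.4, -0.8, 0.2]
opening: 0.0855
grasp_force: 0.0
```

```bash
cat >> h.py <<'E'
from scipy.spatial.transform import Rotation as Ro
def pose():
    s=monitor.get_state();q=s['tcp_rot'];R=Ro.from_quat(np.r_[q[1:],q[0]]).as_matrix()
    print('t',round(s['clock'],2),'pos',s['ee_pos'].round(4),'yaw_y',np.arctan2(R[1,1],R[0,1]).round(4),'F',s['ft_force'].round(2),'M',s['torque'].round(3),'open',round(s['opening'],4),'grip',round(s['grasp_force'],1),'q',s['joint_pos'].round(3))
    return s,R
def go(x,y,z):
    s,R=pose(); print('tool shift mm',(R.T@(np.array([x,y,z])-s['ee_pos'])*1000).round(1))
E
python3 -c "
from h import *
go(.519,.061,.102)
c=cam('side');cv2.imwrite('pics/s1.png',cv2.resize(c['image'][130:330,190:450],None,fx=3,fy=3))"
```

```text
t 2.85 pos [0.516  0.0639 0.2311] yaw_y 1.7273 F [ 0.36 -0.77  0.23] M [0.029 0.023 0.023] open 0.0855 grip 0.0 q [-0.072 -0.058  1.954  0.     1.247 -1.799]
tool shift mm [ -2.6  -3.3 129. ]
```

View pics/s1.png

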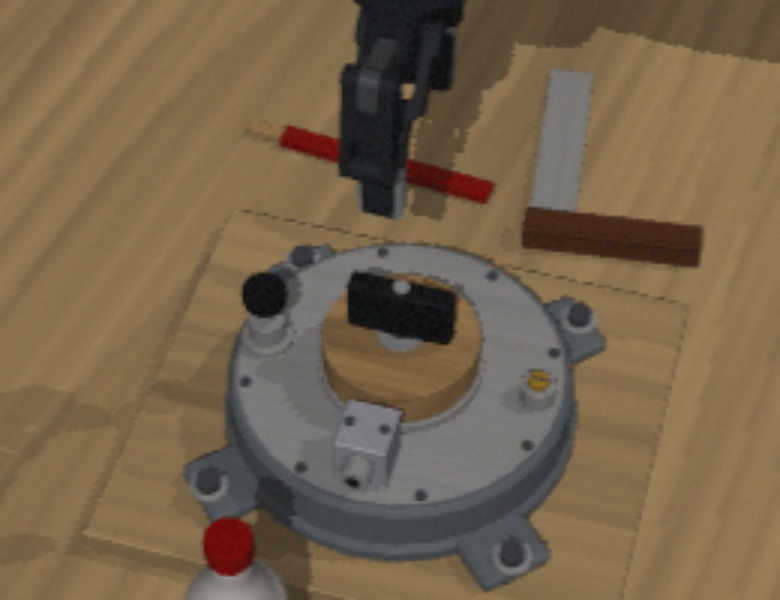

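The view shows the open gripper above and behind the knob (crop x about 380, the knob at (402,308)), with a clear path down to it. I'll descend and correct the small offset.

carry_out(
  steps=[
    {"hand": -1,"x": -2.5,"y": -3,"z": 20,"twist": 0},
    {"hand": -1,"x": 0,"y": 0,"z": 20,"twist": 0},
    {"hand": -1,"x": 0,"y": 0,"z": 20,"twist": 0},
    {"hand": -1,"x": 0,"y": 0,"z": 20,"twist": 0},
    {"hand": -1,"x": 0,"y": 0,"z": 20,"twist": 0},
    {"hand": -1,"x": 0,"y": 0,"z": 15,"twist": 0},
    {"hand": -1,"x": 0,"y": 0,"z": 13,"twist": 0},
    {"hand": -1,"x": 0,"y": 0,"z": 0,"twist": 0},
    {"hand": -1,"x": 0,"y": 0,"z": 0,"twist": 0},
  ],
)

```text
clock: 4.03
ee_pos: [0.5196, 0.0612, 0.104]
tcp_rot: [0.001, -0.079, 0.997, -0.0]
ft_force: [0.7, -0.4, 0.6]
opening: 0.0853
grasp_force: 0.0
```

```bash
python3 -c "
from h import *
go(.519,.061,.102)
c=cam('side');cv2.imwrite('pics/s2.png',cv2.resize(c['image'][170:310,230:420],None,fx=4,fy=4))"
```

```text
t 4.03 pos [0.5196 0.0612 0.104 ] yaw_y 1.7289 F [ 0.73 -0.41  0.63] M [ 0.007 -0.025 -0.016] open 0.0853 grip 0.0 q [-0.077  0.098  2.046 -0.     0.996 -1.806]
tool shift mm [ 0.7 -0.1  2. ]
```

View pics/s2.png

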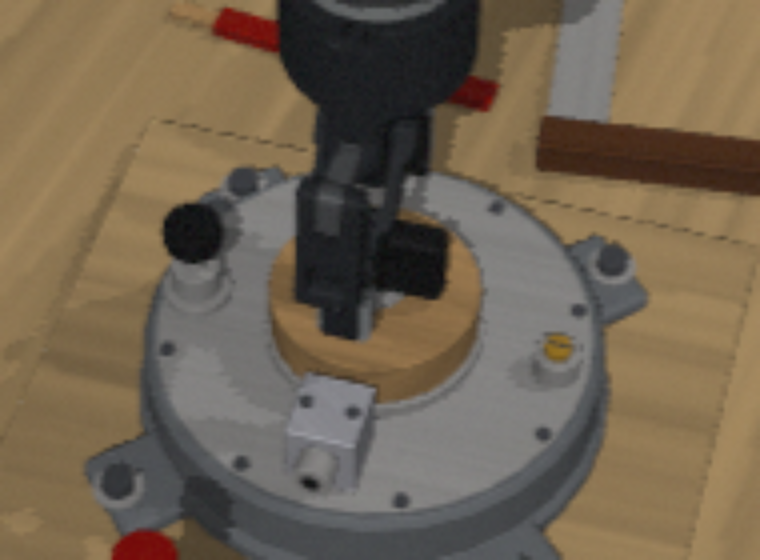

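The open fingers straddle the knob: the near finger is at crop (340,260), and the bar's end shows at (415,258). I'll close.

carry_out(
  steps=[
    {"hand": -0.5,"x": 0,"y": 0,"z": 1,"twist": 0},
    {"hand": 0,"x": 0,"y": 0,"z": 0,"twist": 0},
    {"hand": 0.4,"x": 0,"y": 0,"z": 0,"twist": 0},
    {"hand": 1,"x": 0,"y": 0,"z": 0,"twist": 0},
    {"hand": 1,"x": 0,"y": 0,"z": 0,"twist": 0},
    {"hand": 1,"x": 0,"y": 0,"z": 0,"twist": 0},
    {"hand": 1,"x": 0,"y": 0,"z": 0,"twist": 0},
    {"hand": 1,"x": 0,"y": 0,"z": 0,"twist": 0},
  ],
)

```text
clock: 5.08
ee_pos: [0.5192, 0.0608, 0.1026]
tcp_rot: [0.0, -0.079, 0.997, -0.0]
ft_force: [-0.9, -5.3, 2.9]
opening: 0.0131
grasp_force: 60.4
```

```bash
python3 -c "
from h import *
pose()"
```

```text
t 5.08 pos [0.5192 0.0608 0.1026] yaw_y 1.7292 F [-0.94 -5.29  2.87] M [-0.629  0.228  0.03 ] open 0.0131 grip 60.4 q [-7.700e-02  1.000e-01  2.047e+00 -1.000e-03  9.940e-01 -1.806e+00]
```

carry_out(
  steps=[
    {"hand": 1,"x": 0,"y": -0.5,"z": 0,"twist": 0.02},
    {"hand": 1,"x": 0,"y": 0,"z": 0,"twist": 0.02},
    {"hand": 1,"x": 0,"y": 0,"z": 0,"twist": 0.02},
    {"hand": 1,"x": 0,"y": 0,"z": 0,"twist": 0.02},
    {"hand": 1,"x": 0,"y": 0,"z": 0,"twist": 0.02},
  ],
)

```text
clock: 5.7
ee_pos: [0.5192, 0.0609, 0.1026]
tcp_rot: [0.0, -0.029, 1.0, 0.0]
ft_force: [-2.0, -3.0, 5.3]
opening: 0.0129
grasp_force: 60.9
```

```bash
python3 -c "
from h import *
pose()"
```

```text
t 5.7 pos [0.5192 0.0609 0.1026] yaw_y 1.628 F [-1.99 -2.96  5.29] M [-0.359  0.394  0.282] open 0.0129 grip 60.9 q [-0.078  0.1    2.047  0.     0.995 -1.706]
```

carry_out(
  steps=[
    {"hand": 1,"x": 0,"y": 0,"z": 0,"twist": 0.02},
    {"hand": 1,"x": 0,"y": 0,"z": 0,"twist": 0.02},
    {"hand": 1,"x": 0,"y": 0,"z": 0,"twist": 0.02},
    {"hand": 1,"x": 0,"y": 0,"z": 0,"twist": 0.02},
    {"hand": 1,"x": 0,"y": 0,"z": 0,"twist": 0.02},
    {"hand": 1,"x": 0,"y": 0,"z": 0,"twist": 0.02},
    {"hand": 1,"x": 0,"y": 0,"z": 0,"twist": 0.02},
    {"hand": 1,"x": 0,"y": 0,"z": 0,"twist": 0.02},
    {"hand": 1,"x": 0,"y": 0,"z": 0,"twist": 0.02},
    {"hand": 1,"x": 0,"y": 0,"z": 0,"twist": 0.02},
  ],
)

```text
clock: 6.95
ee_pos: [0.5192, 0.0611, 0.1026]
tcp_rot: [-0.0, 0.071, 0.997, 0.0]
ft_force: [-1.8, -2.0, 5.7]
opening: 0.0132
grasp_force: 60.9
```

```bash
python3 -c "
from h import *
pose()"
```

```text
t 6.95 pos [0.5192 0.0611 0.1026] yaw_y 1.428 F [-1.85 -1.99  5.75] M [-0.252  0.404  0.365] open 0.0132 grip 60.9 q [-7.700e-02  1.000e-01  2.047e+00  1.000e-03  9.950e-01 -1.506e+00]
```

```bash
cat > r.py <<'E'
from h import *
s=monitor.get_state();q=s['tcp_rot'];R=Ro.from_quat(np.r_[q[1:],q[0]]).as_matrix()
y=np.arctan2(R[1,1],R[0,1]); print('turn',round(1.7292-y,4),'Mz',s['torque'][2].round(3),'F',s['ft_force'].round(1),'tau6',s['effort'][5].round(3),'t',round(s['clock'],2))
E
python3 r.py
```

```text
turn 0.3012 Mz 0.365 F [-1.8 -2.   5.7] tau6 0.247 t 6.95
```

carry_out(
  steps=[
    {"hand": 1,"x": 0,"y": 0,"z": 0,"twist": 0.01},
    {"hand": 1,"x": 0,"y": 0,"z": 0,"twist": 0.01},
  ],
)

```text
clock: 7.2
ee_pos: [0.5192, 0.0611, 0.1026]
tcp_rot: [0.0, 0.081, 0.997, 0.0]
ft_force: [-2.3, -0.9, 4.9]
opening: 0.0129
grasp_force: 60.8
```

```bash
python3 r.py
```

```text
turn 0.321 Mz 0.323 F [-2.3 -0.9  4.9] tau6 0.276 t 7.2
```

carry_out(
  steps=[
    {"hand": 1,"x": 0,"y": 0,"z": 0,"twist": 0.01},
    {"hand": 1,"x": 0,"y": 0,"z": 0,"twist": 0.01},
  ],
)

```text
clock: 7.45
ee_pos: [0.5192, 0.0612, 0.1026]
tcp_rot: [0.0, 0.091, 0.996, 0.0]
ft_force: [-2.1, -1.6, 4.8]
opening: 0.0132
grasp_force: 60.8
```

```bash
python3 r.py
```

```text
turn 0.341 Mz 0.286 F [-2.1 -1.6  4.8] tau6 0.278 t 7.45
```

carry_out(
  steps=[
    {"hand": 1,"x": 0,"y": 0,"z": 0,"twist": 0.01},
    {"hand": 1,"x": 0,"y": 0,"z": 0,"twist": 0.01},
  ],
)

```text
clock: 7.7
ee_pos: [0.5192, 0.0612, 0.1026]
tcp_rot: [0.0, 0.101, 0.995, 0.0]
ft_force: [-2.4, -1.1, 4.8]
opening: 0.013
grasp_force: 60.8
```

```bash
python3 r.py
```

```text
turn 0.361 Mz 0.307 F [-2.4 -1.1  4.8] tau6 0.281 t 7.7
```

carry_out(
  steps=[
    {"hand": 1,"x": 0,"y": 0,"z": 0,"twist": 0.01},
    {"hand": 1,"x": 0,"y": 0,"z": 0,"twist": 0.01},
  ],
)

```text
clock: 7.95
ee_pos: [0.5192, 0.0612, 0.1026]
tcp_rot: [0.0, 0.111, 0.994, 0.0]
ft_force: [-1.0, -1.0, 4.9]
opening: 0.0133
grasp_force: 60.8
```

```bash
python3 r.py
```

```text
turn 0.381 Mz 0.267 F [-1.  -1.   4.9] tau6 0.282 t 7.95
```

carry_out(
  steps=[
    {"hand": 1,"x": 0,"y": 0,"z": 0,"twist": 0.01},
    {"hand": 1,"x": 0,"y": 0,"z": 0,"twist": 0.01},
  ],
)

```text
clock: 8.2
ee_pos: [0.5192, 0.0612, 0.1025]
tcp_rot: [-0.0, 0.121, 0.993, 0.0]
ft_force: [-2.5, -1.1, 5.4]
opening: 0.013
grasp_force: 60.9
```

```bash
python3 r.py
```

```text
turn 0.401 Mz 0.349 F [-2.5 -1.1  5.4] tau6 0.284 t 8.2
```

carry_out(
  steps=[
    {"hand": 1,"x": 0,"y": 0,"z": 0,"twist": 0.01},
    {"hand": 1,"x": 0,"y": 0,"z": 0,"twist": 0.01},
  ],
)

```text
clock: 8.45
ee_pos: [0.5192, 0.0612, 0.1026]
tcp_rot: [0.0, 0.131, 0.991, 0.0]
ft_force: [-2.3, -1.9, 5.2]
opening: 0.0128
grasp_force: 60.9
```

```bash
python3 r.py
```

```text
turn 0.4211 Mz 0.344 F [-2.3 -1.9  5.2] tau6 0.259 t 8.45
```

carry_out(
  steps=[
    {"hand": 1,"x": 0,"y": 0,"z": 0,"twist": 0.01},
    {"hand": 1,"x": 0,"y": 0,"z": 0,"twist": 0.01},
  ],
)

```text
clock: 8.7
ee_pos: [0.5193, 0.0613, 0.1026]
tcp_rot: [0.0, 0.141, 0.99, 0.0]
ft_force: [-3.2, -1.5, 5.3]
opening: 0.0129
grasp_force: 60.8
```

```bash
python3 r.py
```

```text
turn 0.4411 Mz 0.346 F [-3.2 -1.5  5.3] tau6 0.278 t 8.7
```

carry_out(
  steps=[
    {"hand": 1,"x": 0,"y": 0,"z": 0,"twist": 0.01},
    {"hand": 1,"x": 0,"y": 0,"z": 0,"twist": 0.01},
  ],
)

```text
clock: 8.95
ee_pos: [0.5193, 0.0613, 0.1026]
tcp_rot: [0.0, 0.151, 0.989, 0.0]
ft_force: [-2.8, -0.9, 4.8]
opening: 0.0126
grasp_force: 60.8
```

```bash
python3 r.py
```

```text
turn 0.4611 Mz 0.291 F [-2.8 -0.9  4.8] tau6 0.275 t 8.95
```

carry_out(
  steps=[
    {"hand": 1,"x": 0,"y": 0,"z": 0,"twist": 0.01},
    {"hand": 1,"x": 0,"y": 0,"z": 0,"twist": 0.01},
  ],
)

```text
clock: 9.2
ee_pos: [0.5192, 0.0613, 0.1026]
tcp_rot: [0.0, 0.161, 0.987, 0.0]
ft_force: [-2.9, -0.7, 5.6]
opening: 0.013
grasp_force: 60.8
```

```bash
python3 r.py
```

```text
turn 0.4811 Mz 0.319 F [-2.9 -0.7  5.6] tau6 0.275 t 9.2
```

carry_out(
  steps=[
    {"hand": 1,"x": 0,"y": 0,"z": 0,"twist": 0.01},
    {"hand": 1,"x": 0,"y": 0,"z": 0,"twist": 0.01},
  ],
)

```text
clock: 9.45
ee_pos: [0.5193, 0.0613, 0.1026]
tcp_rot: [0.0, 0.171, 0.985, 0.0]
ft_force: [-1.6, -1.2, 5.7]
opening: 0.0132
grasp_force: 60.8
```

```bash
python3 r.py
```

```text
turn 0.5011 Mz 0.268 F [-1.6 -1.2  5.7] tau6 0.278 t 9.45
```

carry_out(
  steps=[
    {"hand": 1,"x": 0,"y": 0,"z": 0,"twist": 0.01},
    {"hand": 1,"x": 0,"y": 0,"z": 0,"twist": 0.01},
  ],
)

```text
clock: 9.7
ee_pos: [0.5193, 0.0613, 0.1026]
tcp_rot: [0.0, 0.18, 0.984, 0.001]
ft_force: [-1.8, -1.2, 5.4]
opening: 0.0133
grasp_force: 60.8
```

```bash
python3 r.py
```

```text
turn 0.521 Mz 0.276 F [-1.8 -1.2  5.4] tau6 0.28 t 9.7
```

carry_out(
  steps=[
    {"hand": 1,"x": 0,"y": 0,"z": 0,"twist": 0.01},
    {"hand": 1,"x": 0,"y": 0,"z": 0,"twist": 0.01},
  ],
)

```text
clock: 9.95
ee_pos: [0.5193, 0.0614, 0.1026]
tcp_rot: [0.0, 0.19, 0.982, 0.001]
ft_force: [-1.7, -0.3, 4.6]
opening: 0.0132
grasp_force: 60.8
```

```bash
python3 r.py
```

```text
turn 0.5411 Mz 0.295 F [-1.7 -0.3  4.6] tau6 0.282 t 9.95
```

carry_out(
  steps=[
    {"hand": 1,"x": 0,"y": 0,"z": 0,"twist": 0.01},
    {"hand": 1,"x": 0,"y": 0,"z": 0,"twist": 0.01},
  ],
)

```text
clock: 10.2
ee_pos: [0.5193, 0.0614, 0.1026]
tcp_rot: [0.0, 0.2, 0.98, 0.001]
ft_force: [-1.7, -0.8, 6.1]
opening: 0.0133
grasp_force: 60.8
```

```bash
python3 r.py
```

```text
turn 0.5612 Mz 0.295 F [-1.7 -0.8  6.1] tau6 0.284 t 10.2
```

carry_out(
  steps=[
    {"hand": 1,"x": 0,"y": 0,"z": 0,"twist": 0.01},
    {"hand": 1,"x": 0,"y": 0,"z": 0,"twist": 0.01},
  ],
)

```text
clock: 10.45
ee_pos: [0.5193, 0.0614, 0.1026]
tcp_rot: [0.0, 0.21, 0.978, 0.001]
ft_force: [-2.4, -1.2, 5.0]
opening: 0.0129
grasp_force: 60.8
```

```bash
python3 r.py
```

```text
turn 0.5811 Mz 0.338 F [-2.4 -1.2  5. ] tau6 0.284 t 10.45
```

carry_out(
  steps=[
    {"hand": 1,"x": 0,"y": 0,"z": 0,"twist": 0.01},
    {"hand": 1,"x": 0,"y": 0,"z": 0,"twist": 0.01},
  ],
)

```text
clock: 10.7
ee_pos: [0.5193, 0.0614, 0.1026]
tcp_rot: [0.0, 0.22, 0.976, 0.001]
ft_force: [-2.1, -0.4, 5.8]
opening: 0.0129
grasp_force: 60.8
```

```bash
python3 r.py
```

```text
turn 0.6011 Mz 0.333 F [-2.1 -0.4  5.8] tau6 0.285 t 10.7
```

carry_out(
  steps=[
    {"hand": 1,"x": 0,"y": 0,"z": 0,"twist": 0.01},
    {"hand": 1,"x": 0,"y": 0,"z": 0,"twist": 0.01},
  ],
)

```text
clock: 10.95
ee_pos: [0.5193, 0.0614, 0.1025]
tcp_rot: [0.0, 0.229, 0.973, 0.001]
ft_force: [-1.3, 0.0, 4.7]
opening: 0.013
grasp_force: 60.9
```

```bash
python3 r.py
```

```text
turn 0.6212 Mz 0.254 F [-1.3  0.   4.7] tau6 0.255 t 10.95
```

carry_out(
  steps=[
    {"hand": 1,"x": 0,"y": 0,"z": 0,"twist": 0.01},
    {"hand": 1,"x": 0,"y": 0,"z": 0,"twist": 0.01},
  ],
)

```text
clock: 11.2
ee_pos: [0.5193, 0.0615, 0.1026]
tcp_rot: [0.0, 0.239, 0.971, 0.001]
ft_force: [-1.6, 0.0, 5.3]
opening: 0.0131
grasp_force: 60.8
```

```bash
python3 r.py
```

```text
turn 0.6417 Mz 0.199 F [-1.6  0.   5.3] tau6 0.161 t 11.2
```

carry_out(
  steps=[
    {"hand": 1,"x": 0,"y": 0,"z": 0,"twist": 0.01},
    {"hand": 1,"x": 0,"y": 0,"z": 0,"twist": 0.01},
  ],
)

```text
clock: 11.45
ee_pos: [0.5193, 0.0615, 0.1026]
tcp_rot: [0.0, 0.249, 0.968, 0.001]
ft_force: [-1.8, -0.1, 5.3]
opening: 0.013
grasp_force: 60.8
```

```bash
python3 r.py
```

```text
turn 0.6625 Mz 0.058 F [-1.8 -0.1  5.3] tau6 0.028 t 11.45
```

The torque is dropping, so the ball is falling in. I'll use finer steps.

carry_out(
  steps=[
    {"hand": 1,"x": 0,"y": 0,"z": 0,"twist": 0.01},
  ],
)

```text
clock: 11.58
ee_pos: [0.5193, 0.0615, 0.1026]
tcp_rot: [0.0, 0.254, 0.967, 0.001]
ft_force: [-1.8, 0.4, 4.9]
opening: 0.0128
grasp_force: 60.8
```

```bash
python3 r.py
```

```text
turn 0.6728 Mz 0.09 F [-1.8  0.4  4.9] tau6 -0.019 t 11.57
```

carry_out(
  steps=[
    {"hand": 1,"x": 0,"y": 0,"z": 0,"twist": 0.01},
  ],
)

```text
clock: 11.7
ee_pos: [0.5194, 0.0615, 0.1026]
tcp_rot: [0.0, 0.259, 0.966, 0.001]
ft_force: [-2.7, 1.1, 5.0]
opening: 0.0131
grasp_force: 60.8
```

```bash
python3 r.py
```

```text
turn 0.6826 Mz 0.124 F [-2.7  1.1  5. ] tau6 0.05 t 11.7
```

carry_out(
  steps=[
    {"hand": 1,"x": 0,"y": 0,"z": 0,"twist": 0.01},
  ],
)

```text
clock: 11.82
ee_pos: [0.5193, 0.0615, 0.1026]
tcp_rot: [0.0, 0.264, 0.965, 0.001]
ft_force: [-2.6, 0.2, 5.4]
opening: 0.0131
grasp_force: 60.8
```

```bash
python3 r.py
```

```text
turn 0.6923 Mz 0.198 F [-2.6  0.2  5.4] tau6 0.105 t 11.82
```

carry_out(
  steps=[
    {"hand": 1,"x": 0,"y": 0,"z": 0,"twist": 0.01},
  ],
)

```text
clock: 11.95
ee_pos: [0.5193, 0.0615, 0.1025]
tcp_rot: [0.0, 0.268, 0.963, 0.001]
ft_force: [-1.4, 0.5, 5.1]
opening: 0.013
grasp_force: 60.9
```

```bash
python3 r.py
```

```text
turn 0.7016 Mz 0.315 F [-1.4  0.5  5.1] tau6 0.265 t 11.95
```

carry_out(
  steps=[
    {"hand": 1,"x": 0,"y": 0,"z": 0,"twist": 0.01},
  ],
)

```text
clock: 12.08
ee_pos: [0.5194, 0.0615, 0.1026]
tcp_rot: [0.0, 0.273, 0.962, 0.001]
ft_force: [-1.9, 0.7, 5.3]
opening: 0.0131
grasp_force: 61.0
```

```bash
python3 r.py
```

```text
turn 0.7106 Mz 0.485 F [-1.9  0.7  5.3] tau6 0.472 t 12.07
```

carry_out(
  steps=[
    {"hand": 1,"x": 0,"y": 0,"z": 0,"twist": 0.01},
  ],
)

```text
clock: 12.2
ee_pos: [0.5194, 0.0615, 0.1026]
tcp_rot: [0.0, 0.277, 0.961, 0.001]
ft_force: [-0.8, 0.5, 4.8]
opening: 0.0129
grasp_force: 61.4
```

```bash
python3 r.py
```

```text
turn 0.7194 Mz 0.697 F [-0.8  0.5  4.8] tau6 0.687 t 12.2
```

carry_out(
  steps=[
    {"hand": 1,"x": 0,"y": 0,"z": 0,"twist": -0.01},
    {"hand": 1,"x": 0,"y": 0,"z": 0,"twist": -0.01},
    {"hand": 1,"x": 0,"y": 0,"z": 0,"twist": 0},
  ],
)

```text
clock: 12.58
ee_pos: [0.5194, 0.0615, 0.1026]
tcp_rot: [0.0, 0.268, 0.963, 0.001]
ft_force: [-2.0, 1.4, 5.9]
opening: 0.0128
grasp_force: 60.8
```

```bash
python3 r.py
```

```text
turn 0.7019 Mz 0.149 F [-2.   1.4  5.9] tau6 0.091 t 12.57
```

carry_out(
  steps=[
    {"hand": 0.5,"x": 0,"y": 0,"z": 0,"twist": 0},
    {"hand": 0.1,"x": 0,"y": 0,"z": 0,"twist": 0},
    {"hand": 0,"x": 0,"y": 0,"z": 0,"twist": 0},
    {"hand": 0,"x": 0,"y": 0,"z": 0,"twist": 0},
    {"hand": 0,"x": 0,"y": 0,"z": 0,"twist": 0},
  ],
)

```text
clock: 13.2
ee_pos: [0.5192, 0.0608, 0.1023]
tcp_rot: [0.0, 0.268, 0.964, 0.0]
ft_force: [-0.6, 0.2, -0.3]
opening: 0.0423
grasp_force: 0.0
```

carry_out(
  steps=[
    {"hand": 0,"x": 0,"y": 0,"z": -10,"twist": 0},
    {"hand": 0,"x": 0,"y": 0,"z": -15,"twist": 0},
    {"hand": 0,"x": 0,"y": 0,"z": -15,"twist": 0},
    {"hand": 0,"x": 0,"y": 0,"z": -20,"twist": 0},
    {"hand": 0,"x": 0,"y": 0,"z": -10,"twist": 0},
    {"hand": 0,"x": 0,"y": 0,"z": 0,"twist": 0},
    {"hand": 1,"x": 0,"y": 0,"z": 0,"twist": 0},
    {"hand": 1,"x": 0,"y": 0,"z": 0,"twist": 0},
    {"hand": 1,"x": 0,"y": 0,"z": 0,"twist": 0},
    {"hand": 1,"x": 0,"y": 0,"z": 0,"twist": 0},
  ],
)

```text
clock: 14.45
ee_pos: [0.519, 0.0608, 0.172]
tcp_rot: [-0.0, 0.268, 0.964, -0.0]
ft_force: [-0.1, 0.4, 1.0]
opening: -0.0002
grasp_force: 0.0
```

```bash
python3 -c "
from h import *
go(.5974,.0737,.120)
c=cam('side');cv2.imwrite('pics/s3.png',cv2.resize(c['image'][170:310,230:420],None,fx=4,fy=4))"
```

```text
t 14.45 pos [0.519  0.0608 0.172 ] yaw_y 1.029 F [-0.09  0.4   1.01] M [-0.012  0.023  0.009] open -0.0002 grip 0.0 q [-0.078  0.008  2.002  0.     1.132 -1.107]
tool shift mm [-60.5  51.5  51.9]
```

View pics/s3.png

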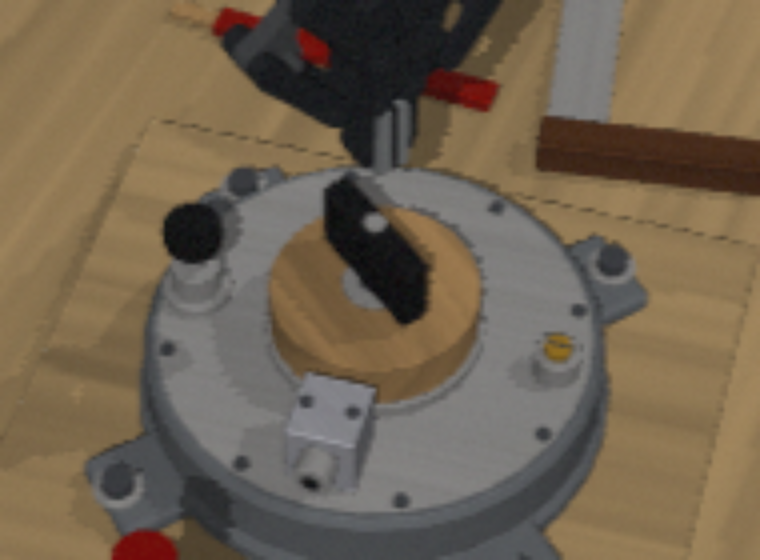

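The knob has turned about 40° and rests clear of the fingers. The lock head at crop (193,233) is unobstructed. I'll move the shut fingers over the pin.

carry_out(
  steps=[
    {"hand": 1,"x": -20,"y": 17,"z": 0,"twist": 0},
    {"hand": 1,"x": -20,"y": 17,"z": 0,"twist": 0},
    {"hand": 1,"x": -20.5,"y": 18,"z": 0,"twist": 0},
    {"hand": 1,"x": 0,"y": 0,"z": 0,"twist": 0},
    {"hand": 1,"x": 0,"y": 0,"z": 20,"twist": 0},
    {"hand": 1,"x": 0,"y": 0,"z": 20,"twist": 0},
    {"hand": 1,"x": 0,"y": 0,"z": 10,"twist": 0},
    {"hand": 1,"x": 0,"y": 0,"z": 0,"twist": 0},
    {"hand": 1,"x": 0,"y": 0,"z": 0,"twist": 0},
  ],
)

```text
clock: 15.62
ee_pos: [0.5982, 0.0741, 0.1228]
tcp_rot: [0.0, 0.268, 0.964, 0.0]
ft_force: [0.8, 0.3, -0.5]
opening: -0.0001
grasp_force: 0.0
```

```bash
python3 -c "
from h import *
go(.598,.0738,.094)
c=cam('side');cv2.imwrite('pics/s4.png',cv2.resize(c['image'][170:310,210:400],None,fx=4,fy=4))"
```

```text
t 15.62 pos [0.5982 0.0741 0.1228] yaw_y 1.029 F [ 0.79  0.28 -0.49] M [ 0.035  0.025 -0.034] open -0.0001 grip 0.0 q [-0.045  0.239  1.844 -0.     1.058 -1.074]
tool shift mm [ 0.  -0.3 28.8]
```

View pics/s4.png

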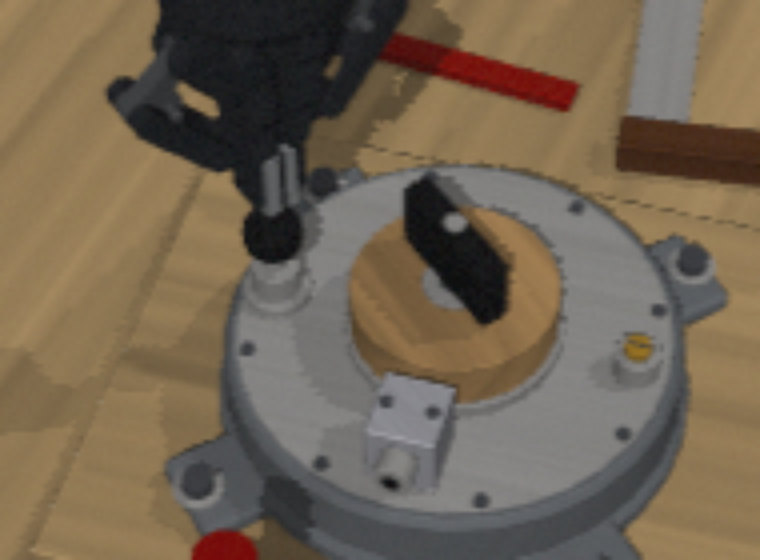

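The shut fingers at crop (280,185) sit centred above the lock head at (273,235). I'll descend slowly in 1 mm rows, checking the force.

carry_out(
  steps=[
    {"hand": 1,"x": 0,"y": 0,"z": 5,"twist": 0},
    {"hand": 1,"x": 0,"y": 0,"z": 5,"twist": 0},
    {"hand": 1,"x": 0,"y": 0,"z": 2,"twist": 0},
    {"hand": 1,"x": 0,"y": 0,"z": 2,"twist": 0},
    {"hand": 1,"x": 0,"y": 0,"z": 1,"twist": 0},
    {"hand": 1,"x": 0,"y": 0,"z": 1,"twist": 0},
    {"hand": 1,"x": 0,"y": 0,"z": 1,"twist": 0},
  ],
)

```text
clock: 16.55
ee_pos: [0.5979, 0.0741, 0.1057]
tcp_rot: [0.0, 0.268, 0.964, -0.0]
ft_force: [-0.6, 0.2, 2.2]
opening: 0.0001
grasp_force: 1.1
```

carry_out(
  steps=[
    {"hand": 1,"x": 0,"y": 0,"z": 1,"twist": 0},
    {"hand": 1,"x": 0,"y": 0,"z": 1,"twist": 0},
  ],
)

```text
clock: 16.8
ee_pos: [0.598, 0.0741, 0.1036]
tcp_rot: [0.0, 0.268, 0.964, 0.0]
ft_force: [-0.1, 0.5, 2.7]
opening: 0.0002
grasp_force: 1.2
```

carry_out(
  steps=[
    {"hand": 1,"x": 0,"y": 0,"z": 0.5,"twist": 0},
    {"hand": 1,"x": 0,"y": 0,"z": 0.5,"twist": 0},
  ],
)

```text
clock: 17.05
ee_pos: [0.5979, 0.0741, 0.1024]
tcp_rot: [0.0, 0.268, 0.964, 0.0]
ft_force: [-1.0, -1.0, 2.1]
opening: 0.0001
grasp_force: 1.1
```

carry_out(
  steps=[
    {"hand": 1,"x": 0,"y": 0,"z": 0.5,"twist": 0},
    {"hand": 1,"x": 0,"y": 0,"z": 0.5,"twist": 0},
  ],
)

```text
clock: 17.3
ee_pos: [0.5979, 0.0741, 0.1014]
tcp_rot: [0.0, 0.268, 0.964, 0.0]
ft_force: [-0.3, -0.5, 1.7]
opening: 0.0001
grasp_force: 1.1
```

carry_out(
  steps=[
    {"hand": 1,"x": 0,"y": 0,"z": 0.5,"twist": 0},
    {"hand": 1,"x": 0,"y": 0,"z": 0.5,"twist": 0},
  ],
)

```text
clock: 17.55
ee_pos: [0.5979, 0.0741, 0.1003]
tcp_rot: [0.0, 0.268, 0.964, 0.0]
ft_force: [0.4, 0.8, 2.1]
opening: 0.0001
grasp_force: 1.1
```

The pin is past the 3–4 mm disc stop with the force still at about 2 N, so it is entering the slot.

carry_out(
  steps=[
    {"hand": 1,"x": 0,"y": 0,"z": 1,"twist": 0},
    {"hand": 1,"x": 0,"y": 0,"z": 1,"twist": 0},
    {"hand": 1,"x": 0,"y": 0,"z": 0.5,"twist": 0},
    {"hand": 1,"x": 0,"y": 0,"z": 0.5,"twist": 0},
  ],
)

```text
clock: 18.05
ee_pos: [0.5979, 0.0741, 0.0973]
tcp_rot: [0.0, 0.268, 0.964, 0.0]
ft_force: [-1.0, 1.4, 2.7]
opening: 0.0001
grasp_force: 1.1
```

carry_out(
  steps=[
    {"hand": 1,"x": 0,"y": 0,"z": 0.5,"twist": 0},
    {"hand": 1,"x": 0,"y": 0,"z": 0.5,"twist": 0},
  ],
)

```text
clock: 18.3
ee_pos: [0.5979, 0.0741, 0.0964]
tcp_rot: [0.0, 0.268, 0.964, 0.0]
ft_force: [-0.2, -0.1, 1.6]
opening: 0.0
grasp_force: 1.1
```

carry_out(
  steps=[
    {"hand": 1,"x": 0,"y": 0,"z": 0.5,"twist": 0},
    {"hand": 1,"x": 0,"y": 0,"z": 0.5,"twist": 0},
  ],
)

```text
clock: 18.55
ee_pos: [0.5979, 0.0741, 0.0953]
tcp_rot: [0.0, 0.268, 0.964, 0.0]
ft_force: [0.8, -0.1, 2.0]
opening: -0.0002
grasp_force: 1.1
```

carry_out(
  steps=[
    {"hand": 1,"x": 0,"y": 0,"z": 0.5,"twist": 0},
    {"hand": 1,"x": 0,"y": 0,"z": 0,"twist": 0},
  ],
)

```text
clock: 18.8
ee_pos: [0.5979, 0.0741, 0.0948]
tcp_rot: [0.0, 0.268, 0.964, 0.0]
ft_force: [-0.1, -1.0, 2.0]
opening: -0.0003
grasp_force: 0.9
```

carry_out(
  steps=[
    {"hand": 1,"x": 0,"y": 0,"z": 0.5,"twist": 0},
    {"hand": 1,"x": 0,"y": 0,"z": 0,"twist": 0},
  ],
)

```text
clock: 19.05
ee_pos: [0.5979, 0.0741, 0.0943]
tcp_rot: [0.0, 0.268, 0.964, 0.0]
ft_force: [0.1, -0.5, 1.1]
opening: -0.0001
grasp_force: 0.9
```

carry_out(
  steps=[
    {"hand": 1,"x": 0,"y": 0,"z": 0.5,"twist": 0},
    {"hand": 1,"x": 0,"y": 0,"z": 0,"twist": 0},
  ],
)

```text
clock: 19.3
ee_pos: [0.5979, 0.0741, 0.0941]
tcp_rot: [0.0, 0.268, 0.964, -0.0]
ft_force: [0.4, -0.2, 3.7]
opening: -0.0001
grasp_force: 1.8
```

carry_out(
  steps=[
    {"hand": 1,"x": 0,"y": 0,"z": 0.3,"twist": 0},
    {"hand": 1,"x": 0,"y": 0,"z": 0,"twist": 0},
  ],
)

```text
clock: 19.55
ee_pos: [0.5979, 0.0741, 0.0941]
tcp_rot: [0.0, 0.268, 0.964, -0.0]
ft_force: [-0.9, -0.1, 4.7]
opening: 0.0001
grasp_force: 2.6
```

The position has stopped at z = 0.0941 and the force is rising, so the pin is fully down. I'll retreat upward and check.

carry_out(
  steps=[
    {"hand": 1,"x": 0,"y": 0,"z": -3,"twist": 0},
    {"hand": 1,"x": 0,"y": 0,"z": -10,"twist": 0},
    {"hand": 1,"x": 0,"y": 0,"z": -20,"twist": 0},
    {"hand": 1,"x": 0,"y": 0,"z": -30,"twist": 0},
    {"hand": 1,"x": 0,"y": 0,"z": -30,"twist": 0},
    {"hand": 1,"x": 0,"y": 0,"z": -20,"twist": 0},
    {"hand": 1,"x": 0,"y": 0,"z": 0,"twist": 0},
    {"hand": 1,"x": 0,"y": 0,"z": 0,"twist": 0},
  ],
)

```text
clock: 20.55
ee_pos: [0.5971, 0.0741, 0.2054]
tcp_rot: [-0.001, 0.268, 0.964, -0.0]
ft_force: [0.7, -0.1, -1.3]
opening: 0.0
grasp_force: 0.0
```

```bash
python3 -c "
from h import *
pose()
c=cam('side');cv2.imwrite('pics/s5.png',c['image'][100:420,160:560])"
```

```text
t 20.55 pos [0.5971 0.0741 0.2054] yaw_y 1.029 F [ 0.69 -0.13 -1.29] M [ 0.036  0.021 -0.048] open 0.0 grip 0.0 q [-0.045  0.15   1.786 -0.     1.208 -1.074]
```

View pics/s5.png

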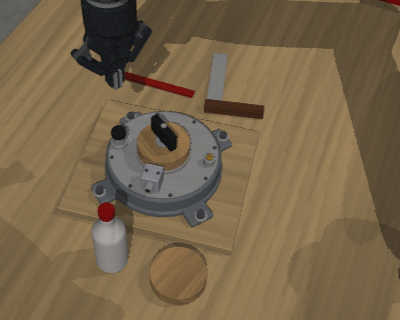

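The lock head at crop (119,133) now sits low on its bush. The gripper is clear, and the bystanders are where they were. I'm handing in.

```bash
python3 -c "
from station import sign_off
print(sign_off())"
```

```text
the job is handed in; nothing more can be done
None
```

I turned the knob about 0.70 rad clockwise into the next slot and let go, pressed the lock pin fully down (about 12 mm, under 5 N measured), and handed the job in clear of the jig, with the bystanders where they were; no verdict was shown.

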